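Hold the big spring clip gaping over the card pack

TASK

A colleague is about to slip one more card into the pack of method cards standing on the bench. Take the largest of the three steel spring clips that are pinched on the back edge of the blue desk sorter (the only one that gapes wide enough), squeeze its handles together to open it, and bring it down from above over the middle of the pack's top edge without knocking the cards. Finish while holding it there squeezed wide open, its jaws hanging on either side of the pack and the clip touching nothing but your fingers; do not let go, and leave the other two clips and the other things as they are.

Things in the scene. Friction and masses are not known exactly. Their poses are not given: they have to be found in the camera images.
- clip_large: largest of three steel bulldog clips of one make, about 70 g, jaws 75 mm wide, 80 mm high, jaws down: two levers pivot on a dark coil (15 mm thick, 40 mm above the jaws' lower edge) and flare apart above it as handles 50 mm wide. Jaws pinch the sorter's edge, 14 mm down. Origin: centre of the jaws' underside; x: the way the levers part, y: along the jaws, z: up to the handles
- clip_large_mid (a point): middle of the large clip, on its coil's axis: 40 mm above the jaws' edge, 40 mm below the handle tops as parked; axes as clip_large. Handle tops, across x: 57 mm overall parked, 24 mm squeezed to the stop, where the jaws gape 32 mm. It takes 5 to 10 N at the handle tops; a grip of 20 N or more reaches the stop and holds the clip firmly
- clip_large_jaw_a (a point): middle of the lower inner edge of the large clip's jaw on its +x side. Squeezing to the stop raises both jaw edges about 3 mm and the handle tops about 6 mm relative to the coil. Once open, the clip goes along with the fingers: fingers that swing forward as they close draw it down (seen: 12 mm), and there are 19 mm between its coil and the sorter's edge to do so
- clip_large_jaw_b (a point): the same on its -x side; the distance between the two is the gape (3 mm as parked)
- clip_medium_mid (a point): middle (on the coil axis) of the medium clip, a look-alike 54 mm wide and 58 mm high, parked on the same edge; gapes 14 mm at most, too little. Leave it
- clip_small_mid (a point): middle (on the coil axis) of the small clip, a look-alike 38 mm wide and 42 mm high, parked on the same edge; gapes 11 mm at most, too little. Leave it
- sorter: fixed blue sheet-steel desk sorter: an upright 3 mm back sheet, 360 mm long, top edge 90 mm above the bench, in the middle of a 90 mm wide foot, with a 48 mm low front sheet and some slips (under 70 mm) on its -x side; origin: underside centre, on the back sheet's mid-plane, y along the sheet, z up. The three clips stand on the back sheet's edge in any order, about 105 mm apart
- cards: fixed stand (100 x 170 mm foot) with the pack of stiff laminated cards standing upright in it: pack 16 mm thick, 148 mm long, top edge 125 mm above the bench; origin: centre of the underside, x through the pack's thickness, y along its top edge, z up
- cards_edge (a point): middle of the pack's top edge, 125 mm above the bench; axes as cards
- reagent_bottle: bystander: amber jar with a red cap, 56 mm across, 85 mm high; origin under its centre
- mouse: bystander: white computer mouse, 105 x 60 x 34 mm; origin under its centre
- vial_rack: bystander: blue vial rack, 66 x 90 mm, 40 mm high with its vials; origin under its centre
There are look-alikes about, which are no part of the job. What is shaped like the clip_large but green or turquoise is not meant.

How it is judged:
By the outcome, as a careful person would: the job done as asked, in the order asked, and still so for the second after the job is handed in, while the arm keeps its last pose, push and grip.
It also fails if it takes over 35 s, if anything falls off the work surface, if the arm or the gripper's body presses on something with over 40 N, if the wrist force passes 120 N, or if a joint passes its speed limit or range.

ROBOT

A 6-joint arm with a two-finger parallel gripper is mounted at the origin on the work surface. World frame = base frame: x ahead of the robot, y to its left, z up, the work surface at z = 0. Lengths are in mm, angles in degrees, forces in N, time in s.
With the tool pointing down it reaches from about 350 to 850 mm from the base axis. Payload 8.1 kg.
Tool frame: the origin (TCP) lies midway between the tips of the shut fingers; the grasp point (between the pads) lies grip_depth behind it (grip_depth is the distance from the TCP to the grasp point, in mm); z points along the fingers, y is the line along which they close (so a half turn about z gives the same grasp; the last joint's range is limited). The gripper opens to 85 mm and grips with 20 to 120 N. Pads are 22 mm wide; open, the fingers measure 114 mm over their backs; the gripper's body (76 mm by 85 mm) begins 54 mm behind the grasp point. The pads swing forward as they close: fully open they stand 13 mm farther back than shut.
Start: joints at [60.31, 7.471, 85.268, -0, 87.261, -4.893], TCP at [251.628, 544.691, 207.092] pointing down, gripper open.
Joint ranges: [-169.43, 169.43], [-51.17, 129.36], [1.28, 143.12], [-76.62, 256.62], [0, 156.53], [-152.29, 152.29]. Speed limits (degrees/s): [136.94, 136.94, 159.86, 180, 180, 180].

INTERFACE

Orientations are given as [roll, pitch, yaw] about the fixed x, y, z axes, in that order (R = Rz(yaw) Ry(pitch) Rx(roll)).
In Python, from bench import sense, snapshot, hand_in, grip_depth gives the robot as it stands. The module is installed in compiled form; this text tells all that it offers.
- The arm moves only by the tool apply_moves, never from a script. Its argument "series" is text: rows parted by semicolons, each of 5 numbers parted by spaces: the shift along the tool's x, y, z each as a share of 0.3 m, from -1 to 1, then the turn about the tool's z as a share of 2 rad, from -1 to 1, then the gripper's target within -1 to 1 (shut at 1, half-way at 0, fully open at -1). In form: tx ty tz twist gripper; .... A call has 1 to 5 rows; each row shifts and turns the commanded pose from where the row before left it, along the tool's axes as they then stand; what a row does not reach is not made up. A row lasts 1/12 s, in which the tool goes at most 41.7 mm and 7.16 degrees, less where a joint would pass 70% of its speed; a pose out of reach is approached as far as the arm can. A call with a number of a shift or a turn outside -1 to 1 is refused whole. A call with a gripper value outside its range is refused whole. The fingers move at their own pace and stop on an object; "squeeze" is the grip in N (left out, the last holds). Time passes only in rows, so rows that do not move let the fingers close. It gives the time, the measured TCP pose, the force, the opening and the grip force at its end, in the units of the state.
- sense(): the state, without advancing time (a new reading comes with each control period).
- snapshot(name): name is "side" or "top" or "wrist"; returns a dict with "frame" (420x560x3 uint8, blue, green, red), "depth" (420x560 float32, mm along the optical axis (not along the pixel's ray), 0 where there is no reading), "intrinsics" (3x3 intrinsics, pixels), "extrinsics" (4x4, takes a point from camera to world coordinates); the wrist camera has in their place "tool_from_camera" (4x4, takes a point from camera to tool coordinates, whose origin is the TCP and whose axes are the flange's). Camera axes: x right, y down, z forward; pixel columns grow to the right and rows downward; lengths in mm; the calibration is good to about 2 mm. A picture is of the moment at which its call begins: read the wrist's pose just before it.
- hand_in(): hands the job in; it is judged then, once.
The state is a dict: "time": time; "joint_pos": joint angles; "qd": joint speeds; "joint_efforts": joint torques, N m; "tool_pos": TCP position; "tcp_rot": TCP orientation; "ft_force": force on the tool from outside, world axes, zero at the start; "wrist_torque": the same for the moment, N m; "finger_gap": finger opening in mm; "grip_force": force on a finger pad.
Only numpy, scipy, OpenCV 4.12 (cv2) and the standard library are available. Lean on these libraries where they do the work, as an engineer would, in place of code of your own. Each camera call takes 0.05 s, during which the arm holds its last target. There are 200 camera calls.

## Working session

There is one attempt and no reset: what is moved stays moved. The work goes in short steps, Python scripts to look and compute and a tool call to move; the robot and the scene stay as the last step left them, time stands still between calls to the robot, and variables do not carry over. Pictures are saved under pics/ and viewed, at most 10 in all, crops included, and the job is handed in when it is done.

Besides the shell and the picture viewer there is one more tool, called as name(argument=value, ...) on one line, values as JSON. apply_moves: Moves the arm, as the interface text tells. Its arguments: {"type":"object","properties":{"series":{"type":"string"},"squeeze":{"type":"number"}},"required":["series"]}

```bash
mkdir -p pics
cat > h.py <<'E'
import numpy as np,cv2
from bench import sense,snapshot,grip_depth
from scipy.spatial.transform import Rotation as R
def T_tool(s):
    T=np.eye(4);T[:3,:3]=R.from_euler('xyz',s['tcp_rot'],degrees=True).as_matrix();T[:3,3]=s['tool_pos'];return T
def snap(n):
    s=sense();d=snapshot(n)
    E=np.array(d['extrinsics']) if n!='wrist' else T_tool(s)@np.array(d['tool_from_camera'])
    return d['frame'],d['depth'],np.array(d['intrinsics']),E
def world(dep,K,E):
    v,u=np.mgrid[:dep.shape[0],:dep.shape[1]]
    P=np.stack([(u-K[0,2])/K[0,0]*dep,(v-K[1,2])/K[1,1]*dep,dep],-1)
    W=P@E[:3,:3].T+E[:3,3];W[dep<=0]=np.nan;return W
E
python3 - <<'E'
from h import *
s=sense();print(s,grip_depth if not callable(grip_depth) else grip_depth())
for n in('top','side'):
    f,d,K,E=snap(n);cv2.imwrite(f'pics/{n}0.png',f);np.savez(f'{n}0.npz',f=f,d=d,K=K,E=E);print(n,E[:3,3],E[:3,2],K[0,0])
E
```

```text
{'time': 0.0, 'joint_pos': array([ 6.03083483e+01,  7.51667250e+00,  8.53321031e+01,  1.48771923e-04,
        8.72604538e+01, -4.89288649e+00]), 'qd': array([ 0.05263344,  0.02777054, -0.03389539, -0.04277828, -0.05777228,
       -0.01170478]), 'joint_efforts': array([ 6.70451846e-04, -5.69374144e+01, -5.00564110e+01, -1.70991193e-04,
        1.43688364e-02, -8.55810143e-07]), 'tool_pos': array([251.33218296, 544.1484726 , 206.00109932]), 'tcp_rot': array([-1.79891181e+02, -9.46457589e-03,  1.55201219e+02]), 'ft_force': array([ 0.24300769,  0.08778249, -0.34810538]), 'wrist_torque': array([ 0.02727731, -0.0162256 ,  0.00862926]), 'grip_force': 0.0, 'finger_gap': 85.30502960627662} 18.700000000000003
top [ 374.66560587    2.25733095 1507.77555925] [ 0.09785473 -0.02105258 -0.99497801] 499.2839711772931
side [-144.11981954 -717.88913834  787.78395209] [ 0.56079976  0.59770804 -0.57292995] 495.5205154223464
```

View pics/top0.png

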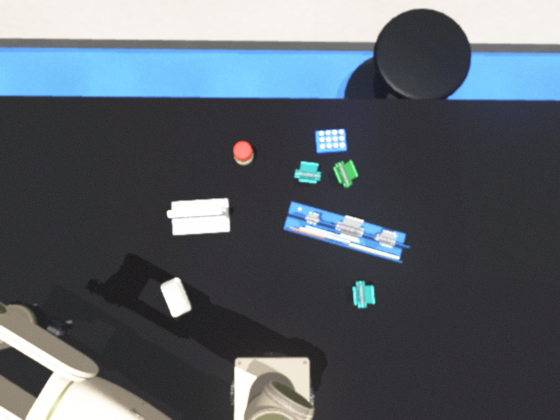

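View pics/side0.png

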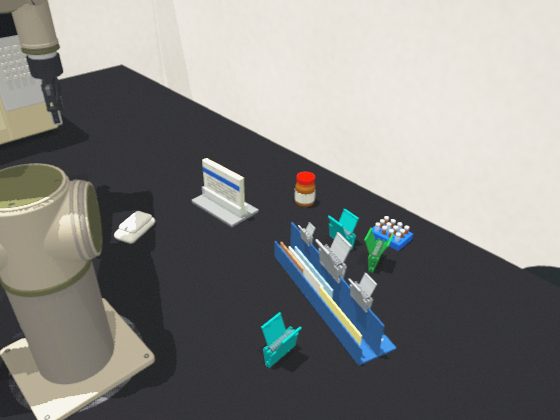

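Top view: the grey clips on the sorter are at (313,218) small, (350,228) largest and (386,239) medium. The turquoise ones at (308,173) and (363,294) and the green one at (346,173) are look-alikes to leave alone. The cards are at (200,212), the jar at (243,153), the mouse at (176,297) and the rack at (331,140). I choose the middle grey clip, which is at (335,257) in the side view.

Run:
```python
from h import *
Z=np.load('top0.npz');f,d,K,E=[Z[k] for k in 'fdKE'];W=world(d,K,E)
S=np.load('side0.npz');fs=S['f'];Ws=world(S['d'],S['K'],S['E'])
hs=lambda f:cv2.cvtColor(f,cv2.COLOR_BGR2HSV)
def rect(P):
    r=cv2.minAreaRect(P[:,:2].astype(np.float32));return r
def info(n,W,m):
    P=W[m&np.isfinite(W[...,2])];r=rect(P);print(n,len(P),'c',np.round(r[0],1),'size',np.round(r[1],1),'ang',round(r[2],1),'z',np.round(np.percentile(P[:,2],[2,50,98]),1))
for n,WW,ff in(('top',W,f),('side',Ws,fs)):
    H=hs(ff);x,y,z=[WW[...,i] for i in range(3)]
    g=(H[...,1]<70)
    for nm,(uc,vc) in {'small':(313,218),'large':(350,228),'med':(386,239)}.items():
        c=np.nanmedian(W[vc-3:vc+4,uc-3:uc+4].reshape(-1,3),0)
        info(n+' '+nm,WW,g&(np.hypot(x-c[0],y-c[1])<52)&(z>95)&(z<175))
    c=np.nanmedian(W[205:215,190:210].reshape(-1,3),0);print(c)
    info(n+' cards',WW,(np.hypot(x-c[0],y-c[1])<120)&(z>105)&(z<160))
    info(n+' foot',WW,(np.hypot(x-c[0],y-c[1])<120)&(z>4)&(z<60)&g)
    b=(H[...,0]>100)&(H[...,0]<125)&(H[...,1]>140)
    c=W[228,350];info(n+' sorterblue low',WW,b&(np.hypot(x-c[0],y-c[1])<220)&(z>-5)&(z<30)&(x<c[0]+75))
    info(n+' sorter top',WW,b&(np.hypot(x-c[0],y-c[1])<220)&(z>75)&(z<98))
cr=np.hstack([cv2.resize(f[195:265,290:410],(400,233),interpolation=2)[:,:],cv2.resize(fs[210:310,280:400],(400,333),interpolation=2)[:233]])
a=cv2.resize(f[195:265,290:410],(480,280),interpolation=2);b2=cv2.resize(fs[215:315,290:390],(280,280),interpolation=2)
cv2.imwrite('pics/crop.png',np.hstack([a,b2]))
```

```text
top small 107 c [ 509.  -112.4] size [37.  28.3] ang 74.2 z [ 99.2 107.5 125. ]
top large 437 c [ 479.5 -216.3] size [74.8 56.9] ang 74.0 z [104.7 124.4 156.8]
top med 221 c [ 450.9 -318.9] size [53.5 41.1] ang 73.8 z [102.4 114.8 139.1]
[531.14595816 208.11401828 119.90562228]
top cards 344 c [524.4 216.5] size [ 16.8 147.4] ang 3.9 z [106.5 122.9 129.2]
top foot 1431 c [525.  211.8] size [227.1 222. ] ang 9.3 z [ 4.2  9.  47.3]
top sorterblue low 824 c [ 477.6 -226.2] size [377.5  93. ] ang 74.1 z [-3.4  2.9 25.9]
top sorter top 90 c [ 479.1 -218.8] size [359.7   4.2] ang 74.2 z [76.7 86.6 92.8]
side small 165 c [ 510.1 -113.9] size [40.7 29.8] ang 74.8 z [ 96.8 109.9 125.6]
side large 792 c [ 479.9 -216.9] size [76.9 56.6] ang 74.2 z [ 96.9 126.1 157.7]
side med 500 c [ 451.8 -318.9] size [55.  41.6] ang 72.9 z [ 96.4 116.9 139.5]
[531.14595816 208.11401828 119.90562228]
side cards 461 c [524.9 217.7] size [ 21.2 154.3] ang 4.0 z [105.8 121.9 128.6]
side foot 1511 c [524.6 196.8] size [209.6 237.1] ang 59.0 z [ 4.2 13.1 57.7]
side sorterblue low 1652 c [ 493.1 -203.7] size [400.  111.2] ang 74.1 z [ 1.9 13.6 29.3]
side sorter top 381 c [ 480.1 -220.2] size [359.5   6. ] ang 74.2 z [75.2 84.9 93.3]
```

View pics/crop.png

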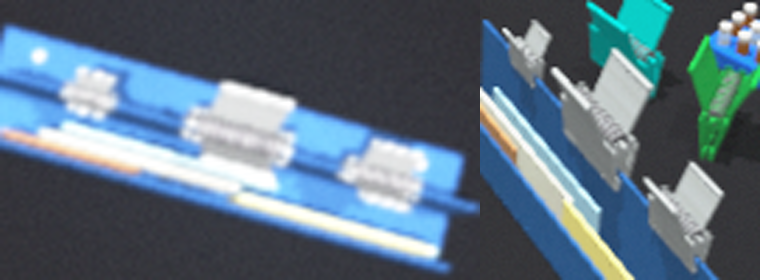

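The crop confirms it: the middle grey clip is the largest at 75 x 57 mm, with its top at z 157 (expected 156). Next I'll plan the transit.

```bash
cat >> h.py <<'E'
def plan(target,yaw,N=1):
    "constant per-row shares (tx ty tz twist) reaching target in N rows, shift before twist in each row"
    s=sense();T=T_tool(s);y0=s['tcp_rot'][2];dy=(yaw-y0+180)%360-180
    D=np.array(target)-s['tool_pos'];M=np.zeros((2,2))
    for i in range(N):
        a=np.radians(y0+dy*i/N);M+=np.array([[np.cos(a),np.sin(a)],[np.sin(a),-np.cos(a)]])
    t=np.linalg.solve(M,D[:2]);print('per row',np.round(np.r_[t/300,-D[2]/N/300,-np.radians(dy)/N/2],4),'rows',N,'pos',np.round(s['tool_pos'],1),'rot',np.round(s['tcp_rot'],2),'t',s['time'],'D',np.round(D,1))
E
python3 -c "
from h import *
for N in (20,25): plan([479.7,-216.6,200],74.2,N)"
```

```text
per row [-0.1419 -0.0251  0.001   0.0353] rows 20 pos [251.4 544.2 206.2] rot [-1.7991e+02 -1.0000e-02  1.5520e+02] t 0.1 D [ 228.3 -760.8   -6.2]
per row [-0.1136 -0.0193  0.0008  0.0283] rows 25 pos [251.4 544.2 206.2] rot [-1.7991e+02 -1.0000e-02  1.5520e+02] t 0.1 D [ 228.3 -760.8   -6.2]
```

apply_moves(series="-0.113 -0.019 0 0.028 -1;-0.113 -0.019 0 0.028 -1;-0.113 -0.019 0 0.028 -1;-0.113 -0.019 0 0.028 -1;-0.113 -0.019 0 0.028 -1", squeeze=30)

```text
time: 0.52
tool_pos: [382.2, 431.6, 206.5]
tcp_rot: [-180.0, -0.0, 139.0]
ft_force: [1.6, 0.2, -0.5]
finger_gap: 85.5
grip_force: 0.0
```

apply_moves(series="-0.113 -0.019 0 0.028 -1;-0.113 -0.019 0 0.028 -1;-0.113 -0.019 0 0.028 -1;-0.113 -0.019 0 0.028 -1;-0.113 -0.019 0 0.028 -1")

```text
time: 0.93
tool_pos: [475.7, 287.8, 206.6]
tcp_rot: [-180.0, -0.0, 123.0]
ft_force: [1.3, 1.5, -0.5]
finger_gap: 85.1
grip_force: 0.0
```

apply_moves(series="-0.113 -0.019 0 0.028 -1;-0.113 -0.019 0 0.028 -1;-0.113 -0.019 0 0.028 -1;-0.113 -0.019 0 0.028 -1;-0.113 -0.019 0 0.028 -1")

```text
time: 1.35
tool_pos: [525.8, 124.0, 206.6]
tcp_rot: [-180.0, -0.0, 106.9]
ft_force: [-0.3, 0.4, -0.1]
finger_gap: 85.6
grip_force: 0.0
```

apply_moves(series="-0.113 -0.019 0 0.028 -1;-0.113 -0.019 0 0.028 -1;-0.113 -0.019 0 0.028 -1;-0.113 -0.019 0 0.028 -1;-0.113 -0.019 0 0.028 -1")

```text
time: 1.77
tool_pos: [528.7, -47.2, 206.6]
tcp_rot: [-180.0, -0.0, 90.9]
ft_force: [0.1, 0.0, -0.4]
finger_gap: 85.4
grip_force: 0.0
```

apply_moves(series="-0.113 -0.019 0 0.028 -1;-0.113 -0.019 0 0.028 -1;-0.113 -0.019 0 0.028 -1;-0.113 -0.019 0 0.028 -1;0 0 0 0 -1")

```text
time: 2.18
tool_pos: [495.3, -184.3, 206.5]
tcp_rot: [-179.9, 0.1, 77.7]
ft_force: [0.8, 0.2, 0.7]
finger_gap: 85.5
grip_force: 0.0
```

Run:
```python
from h import *
plan([479.7,-216.6,200],74.2,2)
f,d,K,E=snap('wrist');cv2.imwrite('pics/w1.png',f);W=world(d,K,E)
print(E[:3,3],E[:3,2])
H=cv2.cvtColor(f,cv2.COLOR_BGR2HSV);x,y,z=[W[...,i] for i in range(3)]
m=(H[...,1]<70)&(np.hypot(x-480,y+217)<50)&(z>96)&(z<170)
P=W[m];r=cv2.minAreaRect(P[:,:2].astype(np.float32));print(len(P),r,np.percentile(P[:,2],[2,98]))
```

```text
per row [-0.0584 -0.0131  0.0109  0.0154] rows 2 pos [ 495.3 -184.3  206.5] rot [-1.7993e+02  1.3000e-01  7.7740e+01] t 2.1833 D [-15.6 -32.3  -6.5]
[ 511.32553167 -113.61033583  373.27505615] [-0.06049462 -0.27915443 -0.95833877]
6258 ((481.6098327636719, -215.84295654296875), (75.9915771484375, 56.67904281616211), 74.29679107666016) [111.35355868 156.4404508 ]
```

View pics/w1.png

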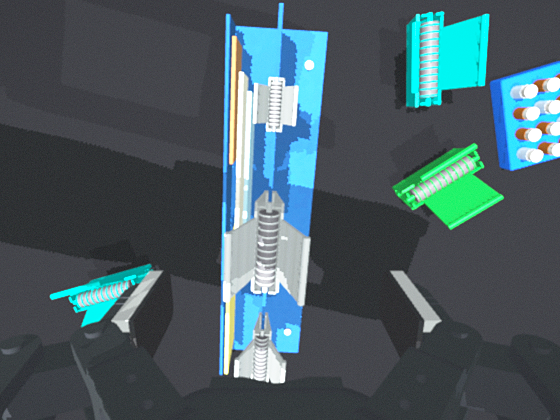

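The wrist view shows the large clip at (267,248), with its handles to either side and the open pads at (140,300) and (415,300). The wrist camera puts it at (481.6, -215.8), which agrees with the fixed cameras to 2 mm.

apply_moves(series="-0.057 -0.009 0.01 0.015 -1;-0.057 -0.009 0.01 0.015 -1;0 0 0 0 -1")

```text
time: 2.48
tool_pos: [483.7, -212.2, 200.1]
tcp_rot: [-179.9, 0.0, 74.7]
ft_force: [-0.6, -0.4, 0.5]
finger_gap: 85.3
grip_force: 0.0
```

Run:
```python
from h import *
plan([481.2,-216.1,128],74.3,1)
f,d,K,E=snap('wrist');W=world(d,K,E)
Ti=np.linalg.inv(T_tool(sense()));Q=W@Ti[:3,:3].T+Ti[:3,3]
x,y,z=[Q[...,i] for i in range(3)]
# finger parts in tool coords
for sg in(-1,1):
    m=(abs(x)<20)&(y*sg>38)&(y*sg<62)&(z>-60)&(z<10);P=Q[m];print(sg,len(P),np.percentile(P,[2,50,98],axis=0).round(1) if len(P) else '')
```

```text
per row [-0.0146 -0.0046  0.2402  0.0031] rows 1 pos [ 483.7 -212.2  200.1] rot [-1.799e+02  2.000e-02  7.465e+01] t 2.4833 D [ -2.5  -3.9 -72.1]
-1 1761 [[-10.9 -55.4 -59.6]
 [  5.6 -42.6 -51. ]
 [ 10.6 -42.1 -38.4]]
1 1764 [[-11.2  42.6 -59.7]
 [  5.5  43.1 -51. ]
 [ 10.5  55.8 -38.5]]
```

Run:
```python
from h import *
f,d,K,E=snap('wrist')
Tc=np.linalg.inv(T_tool(sense()))@E
print(Tc.round(3))
Q=world(d,K,Tc)
for p in [(140,275),(155,275),(130,320),(400,275),(415,300),(430,320),(120,330),(150,300)]:
    print(p,Q[p[1],p[0]].round(1),f[p[1],p[0]])
m=(abs(Q[...,0])<40)&(abs(Q[...,1])>30)&(abs(Q[...,1])<75)
print(np.histogram(Q[...,2][m],bins=np.arange(-80,80,8)))
```

```text
[[-0.00000e+00 -9.59000e-01 -2.84000e-01  7.14290e+01]
 [ 1.00000e+00 -0.00000e+00  1.00000e-03  3.09000e-01]
 [-1.00000e-03 -2.84000e-01  9.59000e-01 -1.66571e+02]
 [ 0.00000e+00  0.00000e+00  0.00000e+00  1.00000e+00]]
(140, 275) [ -93.4 -138.9  162.3] [158 160  69]
(155, 275) [ 10.1 -45.8 -44.1] [210 207 202]
(130, 320) [ 10.2 -43.5 -74.1] [56 57 49]
(400, 275) [ 10.6  47.4 -45.3] [180 177 172]
(415, 300) [ 10.4  46.4 -63. ] [180 179 172]
(430, 320) [ 10.3  46.6 -74.3] [193 195 189]
(120, 330) [ 11.9 -43.2 -81.4] [95 95 88]
(150, 300) [  8.5 -42.5 -59.8] [48 47 47]
(array([1420, 1669, 1752, 1463, 1056,  183,    0,    0,    0,    0,    0,
          0,    0,    0,    0,   13,    0,    0,    0]), array([-80, -72, -64, -56, -48, -40, -32, -24, -16,  -8,   0,   8,  16,
        24,  32,  40,  48,  56,  64,  72]))
```

The wrist view puts the open pads farther back than the text suggests. I'll check their height against gap by closing in free air.

apply_moves(series="-0.014 -0.004 0 0.003 0.43;0 0 0 0 0.43;0 0 0 0 0.43;0 0 0 0 0.43;0 0 0 0 0.43")

```text
time: 3.0
tool_pos: [482.6, -214.6, 201.2]
tcp_rot: [180.0, -0.0, 74.5]
ft_force: [0.3, -0.1, 0.7]
finger_gap: 25.6
grip_force: 0.0
```

```bash
cat > fin.py <<'E'
from h import *
s=sense();f,d,K,E=snap('wrist');Q=world(d,K,np.linalg.inv(T_tool(s))@E);g=s['finger_gap']/2
for sg in(-1,1):
    m=(abs(Q[...,0])<14)&(Q[...,1]*sg>g-3)&(Q[...,1]*sg<g+15)&(abs(Q[...,2]+35)<45);P=Q[m]
    print(sg,len(P),'gap',2*g,'tip z',np.percentile(P[:,2],[98,99.5]).round(1),'y',np.percentile(P[:,1],[2,98]).round(1))
S=snap('side');Ws=world(S[1],S[2],S[3]);p=s['tool_pos']
m=(np.hypot(Ws[...,0]-p[0],Ws[...,1]-p[1])<70)&(Ws[...,2]>165);P=Ws[m];print('side: low z',np.percentile(P[:,2],[0.5,1,3,5]).round(1) if len(P) else '', 'TCP z',p[2])
E
python3 fin.py
```

```text
-1 3305 gap 25.6151028842252 tip z [-29.9 -27. ] y [-25.8 -12.4]
1 3272 gap 25.6151028842252 tip z [-30.  -27.1] y [13.3 26.4]
side: low z [234.8 239.5 257.1 275.1] TCP z 201.19361626029786
```

apply_moves(series="0 0 0 0 -0.34;0 0 0 0 -0.34;0 0 0 0 -0.34;0 0 0 0 -0.34;0 0 0 0 -0.34")

```text
time: 3.52
tool_pos: [482.4, -215.1, 201.1]
tcp_rot: [-180.0, 0.0, 74.4]
ft_force: [-0.2, 0.8, 0.3]
finger_gap: 57.2
grip_force: 0.0
```

```bash
python3 fin.py; python3 -c "
from h import *
plan([481.2,-216.1,128],74.3,1)"
```

```text
-1 3676 gap 57.24592848485119 tip z [-32.3 -29.8] y [-42.  -27.9]
1 3601 gap 57.24592848485119 tip z [-32.2 -29.9] y [28.8 42.4]
side: low z [239.2 244.1 261.8 279.7] TCP z 201.09088833979993
per row [-0.0044 -0.003   0.2436  0.001 ] rows 1 pos [ 482.4 -215.1  201.1] rot [-180.      0.     74.42] t 3.6167 D [ -1.2  -1.  -73.1]
```

Both cameras agree that the tips sit about 27–32 mm behind the reported TCP, so I trust them and aim for TCP z of about 107. That leaves clearance even if they're wrong.

apply_moves(series="-0.004 -0.004 0 0.001 -1;0 0 0 0 -1;0 0 0 0 -1;0 0 0.12 0 -1;0 0 0.12 0 -1")

```text
time: 4.03
tool_pos: [483.3, -217.2, 131.3]
tcp_rot: [179.6, 0.1, 74.3]
ft_force: [0.2, -1.0, -1.1]
finger_gap: 85.3
grip_force: 0.0
```

apply_moves(series="0 0 0.06 0 -1;0 0 0.01 0 -1;0 0 0 0 -1")

```text
time: 4.28
tool_pos: [479.9, -215.3, 106.8]
tcp_rot: [-179.8, -0.0, 74.3]
ft_force: [0.2, 0.7, 0.8]
finger_gap: 85.3
grip_force: 0.0
```

Run:
```python
from h import *
plan([481.2,-216.1,107],74.3,1)
f,d,K,E=snap('wrist');f2=snap('side')[0][140:320,240:440];cv2.imwrite('pics/w2.png',np.hstack([cv2.resize(f,(400,300)),cv2.resize(f2,(333,300))]))
W=world(d,K,E);H=cv2.cvtColor(f,cv2.COLOR_BGR2HSV);x,y,z=[W[...,i] for i in range(3)]
p=sense();c=p['tool_pos']
Ti=np.linalg.inv(T_tool(p));Q=W@Ti[:3,:3].T+Ti[:3,3]
m=(H[...,1]<70)&(abs(Q[...,1])<36)&(abs(Q[...,0])<50)&(z>96)&(z<170)
P=Q[m];r=cv2.minAreaRect(P[:,:2].astype(np.float32));print('tool frame clip',r,P[:,1].min(),P[:,1].max(),c[2]-P[:,2].min())
```

```text
per row [-0.0015  0.005  -0.0008 -0.    ] rows 1 pos [ 479.9 -215.3  106.8] rot [-1.7982e+02 -5.0000e-02  7.4300e+01] t 4.2833 D [ 1.3 -0.8  0.2]
tool frame clip ((0.66009521484375, -0.5877246856689453), (75.65545654296875, 57.1375732421875), 0.23522040247917175) -29.160913482943272 28.021164092840877 157.7912566334831
```

View pics/w2.png

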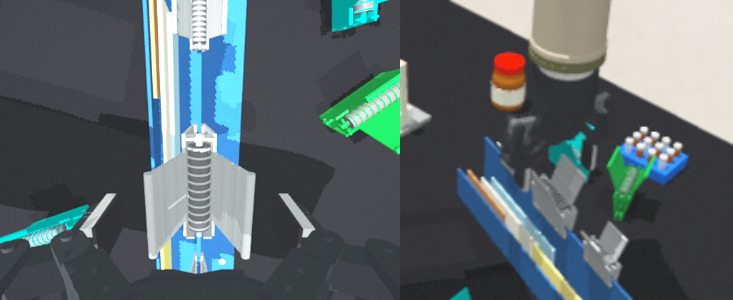

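The pads straddle the large clip, which is at (200,200) in the wrist half. In the tool frame it sits within 0.7 mm of centre, with its handle tops at mid-pad height. I'll close gently and rise a little as the fingers close.

apply_moves(series="0 0 0 0 -0.35;0 0 0 0 -0.35;0 0 0 0 -0.1;0 0 -0.005 0 0.1;0 0 -0.005 0 0.3", squeeze=40)

```text
time: 4.8
tool_pos: [481.1, -215.9, 111.5]
tcp_rot: [180.0, 0.0, 74.3]
ft_force: [-0.1, -0.0, -0.8]
finger_gap: 30.6
grip_force: 8.7
```

apply_moves(series="0 0 -0.005 0 0.5;0 0 -0.005 0 1;0 0 0 0 1;0 0 0 0 1;0 0 0 0 1")

```text
time: 5.22
tool_pos: [480.9, -215.8, 114.1]
tcp_rot: [-180.0, -0.0, 74.3]
ft_force: [-0.6, 0.1, -1.1]
finger_gap: 23.0
grip_force: 39.1
```

```bash
cat > look.py <<'E'
import sys
from h import *
s=sense();f,d,K,E=snap('wrist')
Ti=np.linalg.inv(T_tool(s));W=world(d,K,E);Q=W@Ti[:3,:3].T+Ti[:3,3]
S=snap('side')[0];T=snap('top')[0]
a=[int(v) for v in sys.argv[2:6]]
cv2.imwrite('pics/%s.png'%sys.argv[1],np.hstack([cv2.resize(f,(400,300)),cv2.resize(S[a[1]:a[3],a[0]:a[2]],(400,300),interpolation=2)]))
print(s['tool_pos'].round(1),s['tcp_rot'].round(2),s['finger_gap'],s['grip_force'],s['ft_force'].round(1))
E
python3 look.py w3 240 140 440 290
```

```text
[ 480.9 -215.8  114.1] [-180.    -0.    74.3] 22.980759999914707 39.14621114730835 [-0.6  0.1 -1.1]
```

View pics/w3.png

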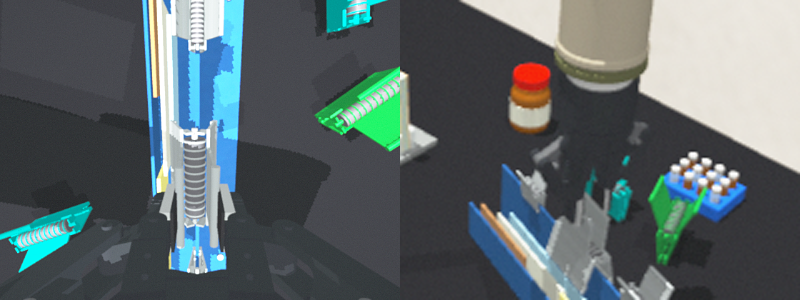

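The gap is 23 mm at 39 N, so the clip is open to its stop. Next I lift straight up.

apply_moves(series="0 0 -0.03 0 1;0 0 -0.06 0 1;0 0 -0.08 0 1;0 0 -0.08 0 1;0 0 -0.08 0 1")

```text
time: 5.78
tool_pos: [480.8, -215.8, 214.7]
tcp_rot: [180.0, 0.0, 74.3]
ft_force: [0.4, -0.7, -0.5]
finger_gap: 23.0
grip_force: 39.2
```

apply_moves(series="0 0 -0.04 0 1;0 0 0 0 1;0 0 0 0 1")

```text
time: 6.03
tool_pos: [481.3, -216.0, 225.4]
tcp_rot: [179.9, 0.0, 74.3]
ft_force: [-0.6, 0.7, -2.2]
finger_gap: 22.5
grip_force: 39.2
```

```bash
python3 look.py w4 260 140 400 245
python3 - <<'E'
from h import *
plan([524.7,217,225],93.9,15);plan([524.7,217,225],93.9,18)
s=sense();Ti=np.linalg.inv(T_tool(s))
for n in('wrist','side'):
    f,d,K,E=snap(n);W=world(d,K,E);Q=W@Ti[:3,:3].T+Ti[:3,3];H=cv2.cvtColor(f,cv2.COLOR_BGR2HSV)
    # clip: light grey near the tool axis, below the tips
    m=(abs(Q[...,0])<42)&(abs(Q[...,1])<30)&(Q[...,2]>-25)&(Q[...,2]<65)&(H[...,1]<70)
    P=Q[m];print(n,len(P))
    if len(P):
        print('pct',np.percentile(P,[1,50,99],axis=0).round(1))
        for lo in range(-25,65,10):
            k=P[(P[:,2]>lo)&(P[:,2]<=lo+10)]
            if len(k)>8: print(lo,len(k),'x',np.percentile(k[:,0],[2,98]).round(1),'y',np.percentile(k[:,1],[2,98]).round(1))
E
```

```text
[ 481.3 -216.   225.4] [1.7993e+02 2.0000e-02 7.4300e+01] 22.537379019281282 39.21422481536865 [-0.6  0.7 -2.2]
per row [ 0.097  -0.0011 -0.0005 -0.0114] rows 15 pos [ 480.  -215.3  222.9] rot [-1.7982e+02 -5.0000e-02  7.4300e+01] t 6.1833 D [ 44.7 432.3   2.1]
per row [ 0.0809 -0.0008 -0.0004 -0.0095] rows 18 pos [ 480.  -215.3  222.9] rot [-1.7982e+02 -5.0000e-02  7.4300e+01] t 6.1833 D [ 44.7 432.3   2.1]
wrist 6223
pct [[-34.6 -22.2 -22.9]
 [ 12.5  -1.3   0.8]
 [ 38.1  16.2  39.7]]
-25 291 x [-22.7  25.7] y [-10.4   9.8]
-15 274 x [-22.6  25.8] y [-10.7   9.3]
-5 4050 x [-34.4  36.7] y [-10.6   8.1]
5 504 x [-34.3  38.2] y [-15.   10.8]
15 300 x [ 6.  38.2] y [-17.6  12.9]
25 385 x [-12.3  38.2] y [-20.6  14.6]
35 419 x [-15.5  38. ] y [-22.6  16.9]
side 891
pct [[-38.5 -23.1 -23.7]
 [-12.3 -12.4   9.2]
 [ 36.1  13.   38.1]]
-25 80 x [-25.9  12.5] y [-12.    9.7]
-15 103 x [-26.1  23.8] y [-12.6   9.4]
-5 197 x [-37.8  34.3] y [-13.6   8.1]
5 145 x [-38.1  35.2] y [-16.7  10.3]
15 137 x [-38.4  35.5] y [-19.3  11.4]
25 169 x [-37.4  35. ] y [-23.1  13.2]
35 60 x [-38.3  33.7] y [-23.7  13.6]
```

View pics/w4.png

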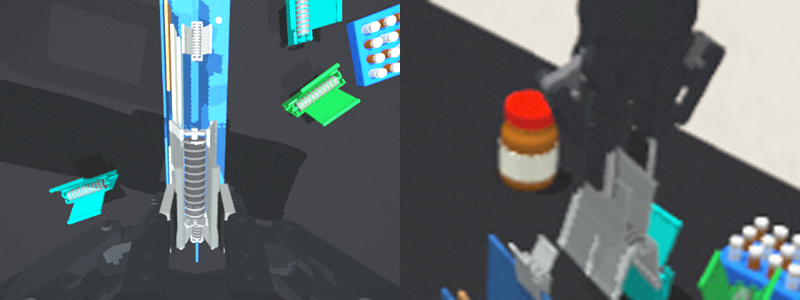

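The clip is held with its jaw edges about 40 mm below the TCP, centred about 3.5 mm toward tool -y, with a tilt of roughly 3°. The wrist half shows it at (197,190), clear of the sorter. The other clips are unchanged. Next, the cards.

apply_moves(series="0.05 0 0 -0.011 1;0.097 0 0 -0.011 1;0.097 0 0 -0.011 1;0.097 0 0 -0.011 1;0.097 0 0 -0.011 1")

```text
time: 6.7
tool_pos: [509.9, -86.6, 224.0]
tcp_rot: [-179.9, -0.0, 80.6]
ft_force: [-0.1, -0.0, -0.9]
finger_gap: 22.6
grip_force: 39.2
```

apply_moves(series="0.097 0 0 -0.011 1;0.097 0 0 -0.011 1;0.097 0 0 -0.011 1;0.097 0 0 -0.011 1;0.097 0 0 -0.011 1")

```text
time: 7.12
tool_pos: [527.2, 58.0, 224.0]
tcp_rot: [-179.9, 0.0, 87.0]
ft_force: [0.8, -0.1, -1.0]
finger_gap: 23.1
grip_force: 39.2
```

apply_moves(series="0.097 0 0 -0.011 1;0.097 0 0 -0.011 1;0.097 0 0 -0.011 1;0.097 0 0 -0.011 1;0.04 0 0 -0.011 1")

```text
time: 7.53
tool_pos: [528.8, 188.1, 223.9]
tcp_rot: [-179.9, -0.1, 93.4]
ft_force: [0.1, -0.5, -1.0]
finger_gap: 22.8
grip_force: 39.2
```

apply_moves(series="0 0 0 0 1;0 0 0 0 1;0 0 0 0 1")

```text
time: 7.78
tool_pos: [529.6, 183.9, 224.6]
tcp_rot: [-180.0, 0.0, 93.2]
ft_force: [-0.8, 0.1, 0.5]
finger_gap: 22.6
grip_force: 39.2
```

```bash
cat > rel.py <<'E'
from h import *
import sys
plan([528,217,225],93.9,2)
s=sense();Ti=np.linalg.inv(T_tool(s))
for n in('wrist','side','top'):
    f,d,K,E=snap(n);W=world(d,K,E);Q=W@Ti[:3,:3].T+Ti[:3,3]
    z=W[...,2];m=(z>112)&(z<131)&(np.hypot(W[...,0]-524,W[...,1]-217)<95)&(Q[...,2]>float(sys.argv[1]))
    P=W[m]
    if len(P)>10:
        P=W[m];r=cv2.minAreaRect(P[:,:2].astype(np.float32));print(n,'cards',len(P),np.round(r[0],1),np.round(r[1],1),round(r[2],1),'z',np.percentile(P[:,2],[50,95,99]).round(1))
        c=P[:,:2]@np.array([np.sin(np.radians(93.9)),-np.cos(np.radians(93.9))]);print('  across',np.percentile(c,[1,50,99]).round(1))
    m=(abs(Q[...,0])<42)&(abs(Q[...,1])<32)&(Q[...,2]>-25)&(Q[...,2]<46)&(z>128)
    P=Q[m]
    for lo in (-25,-5,15,25,30,35):
        k=P[(P[:,2]>lo)&(P[:,2]<=lo+5)]
        if len(k)>8: print('  clip',n,lo,len(k),'x',np.percentile(k[:,0],[2,98]).round(1),'y',np.percentile(k[:,1],[2,98]).round(1))
    if len(P): print('  clip low z',np.percentile(P[:,2],[98,99.5]).round(1))
E
python3 look.py w5 160 90 300 195;python3 rel.py 50
```

```text
[529.6 183.9 224.6] [-1.7995e+02  5.0000e-02  9.3160e+01] 22.5889262444403 39.22460496425629 [-0.8  0.1  0.5]
per row [ 0.0557  0.      0.     -0.0035] rows 2 pos [529.9 183.7 225. ] rot [-1.80e+02  2.00e-02  9.31e+01] t 7.9333 D [-1.9 33.3 -0. ]
wrist cards 2746 [524.2 242.3] [15.8 97.9] 3.9 z [125.  126.2 126.7]
  across [531.7 539.5 547.2]
  clip wrist -25 159 x [-22.7  25.7] y [-10.    9.9]
  clip wrist -5 2091 x [-34.5  35.9] y [-6.9  7.3]
  clip wrist 15 152 x [ 7.2 38. ] y [-16.4  12. ]
  clip wrist 25 176 x [-9.7 38. ] y [-19.1  13.7]
  clip wrist 30 217 x [-14.2  38. ] y [-20.8  14.7]
  clip wrist 35 383 x [-15.6  37.9] y [-22.7  16.4]
  clip low z [39.1 40.7]
side cards 356 [524.9 216. ] [ 21.  153.4] 4.7 z [125. 128. 129.]
  across [529.  533.8 548. ]
  clip side -25 29 x [-25.4  20.2] y [-13.7  11.8]
  clip side -5 59 x [-38.9  34.3] y [-13.8   7.6]
  clip side 15 51 x [-37.6  33.2] y [-19.2  10.4]
  clip side 25 61 x [-38.2  35.9] y [-22.1  12.4]
  clip side 30 61 x [-38.   31.5] y [-24.2  15. ]
  clip side 35 44 x [-39.3  34.2] y [-23.7  14.2]
  clip low z [38.  39.4]
top cards 112 [523.8 216.3] [ 16.9 146.9] 3.2 z [122.5 127.8 129. ]
  across [529.8 535.8 544.7]
  clip low z [42.  42.4]
```

View pics/w5.png

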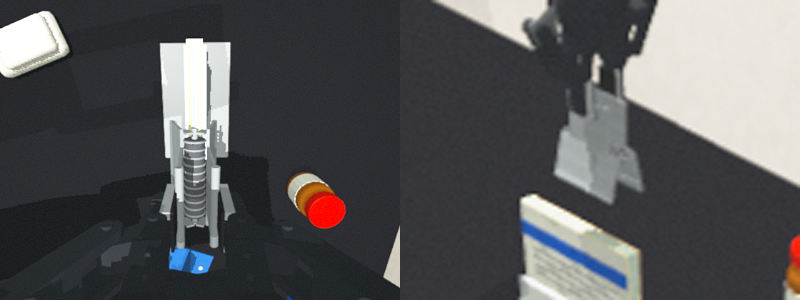

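Wrist half: the pack's top edge runs up from (195,125), straight along the clip, with the jar at (318,200) well clear. In the wrist frame the pack centre gives a TCP target of (529, 217.2) at yaw 93.9.

apply_moves(series="0.055 0 0 -0.003 1;0.055 0 0 -0.003 1;0 0 0 0 1;0 0 0 0 1;0 0 0 0 1")

```text
time: 8.5
tool_pos: [527.9, 217.3, 225.1]
tcp_rot: [-180.0, 0.0, 93.9]
ft_force: [0.5, 0.8, -0.4]
finger_gap: 22.5
grip_force: 39.2
```

```bash
python3 - <<'E'
from h import *
for i in range(4):
    plan([529,217.2,150],93.9,1);snapshot('top')
E
python3 rel.py 50
```

```text
per row [-4.000e-04  3.800e-03  2.503e-01 -1.000e-04] rows 1 pos [527.9 217.3 225.1] rot [-1.800e+02  3.000e-02  9.389e+01] t 8.5 D [  1.1  -0.1 -75.1]
per row [ 0.      0.0036  0.2503 -0.0003] rows 1 pos [527.9 217.1 225.1] rot [1.800e+02 2.000e-02 9.387e+01] t 8.55 D [  1.1   0.1 -75.1]
per row [ 2.000e-04  3.700e-03  2.502e-01 -4.000e-04] rows 1 pos [527.9 217.1 225.1] rot [-1.800e+02  2.000e-02  9.385e+01] t 8.6 D [  1.1   0.1 -75.1]
per row [ 1.000e-04  3.500e-03  2.504e-01 -5.000e-04] rows 1 pos [527.9 217.1 225.1] rot [1.800e+02 1.000e-02 9.385e+01] t 8.65 D [  1.1   0.1 -75.1]
per row [-0.0003  0.0001  0.0002 -0.0002] rows 2 pos [527.9 217.2 225.1] rot [1.800e+02 1.000e-02 9.385e+01] t 8.7 D [ 0.1 -0.2 -0.1]
wrist cards 1631 [523.1 259. ] [15.5 64.6] 3.5 z [125.  126.2 126.6]
  across [531.7 539.4 546.9]
  clip wrist -25 161 x [-22.3  25.5] y [-10.3  10. ]
  clip wrist -5 2094 x [-34.4  35.8] y [-7.   7.3]
  clip wrist 15 149 x [ 7.5 38. ] y [-16.4  12. ]
  clip wrist 25 172 x [-7.7 37.9] y [-19.1  13.8]
  clip wrist 30 227 x [-13.9  38. ] y [-20.7  14.7]
  clip wrist 35 378 x [-15.9  37.9] y [-22.7  16.3]
  clip low z [38.8 40.6]
side cards 358 [525.7 214.6] [ 21.3 151.2] 3.3 z [124.9 128.3 128.9]
  across [529.  533.6 548.5]
  clip side -25 24 x [-26.6  21.9] y [-12.5  10.5]
  clip side -5 65 x [-38.   34.8] y [-13.7   9.4]
  clip side 15 53 x [-36.8  35.8] y [-19.   10.7]
  clip side 25 52 x [-36.7  33.1] y [-22.6  13.4]
  clip side 30 58 x [-36.7  34. ] y [-22.9  14.5]
  clip side 35 49 x [-36.7  34.6] y [-24.1  16. ]
  clip low z [38.6 39.9]
top cards 122 [524.  215.5] [ 16.4 145.9] 4.8 z [122.6 127.1 128.4]
  across [530.  536.6 545.8]
  clip low z [39.2 39.4]
```

Aligned. I shift 1 mm and come down slowly to TCP z of about 150, which puts the jaw edges at about 110.

apply_moves(series="0 0.004 0.03 0 1;0 0 0.04 0 1;0 0 0.03 0 1;0 0 0.01 0 1;0 0 0 0 1")

```text
time: 9.27
tool_pos: [527.7, 217.5, 189.7]
tcp_rot: [-179.8, 0.1, 93.9]
ft_force: [0.1, -1.0, 0.1]
finger_gap: 22.5
grip_force: 39.2
```

apply_moves(series="0 0 0.03 0 1;0 0 0.03 0 1;0 0 0.03 0 1;0 0 0.025 0 1;0 0 0.02 0 1")

```text
time: 9.68
tool_pos: [528.5, 217.7, 150.1]
tcp_rot: [-179.9, 0.0, 93.9]
ft_force: [0.1, -0.8, -1.8]
finger_gap: 22.7
grip_force: 39.2
```

apply_moves(series="0 0 0.005 0 1;0 0 0 0 1;0 0 0 0 1;0 0 0 0 1;0 0 0 0 1")

```text
time: 10.1
tool_pos: [529.4, 218.0, 150.8]
tcp_rot: [179.9, -0.0, 93.9]
ft_force: [0.4, -0.2, -0.9]
finger_gap: 22.7
grip_force: 39.2
```

```bash
python3 look.py w6 180 125 280 200
python3 - <<'E'
from h import *
plan([529,217.2,150],93.9,1)
s=sense();Ti=np.linalg.inv(T_tool(s))
for n in('wrist','side'):
    f,d,K,E=snap(n);W=world(d,K,E);Q=W@Ti[:3,:3].T+Ti[:3,3]
    for nm,m in (('cardtop',(Q[...,2]>20)&(Q[...,2]<29)&(abs(Q[...,0])<72)&(abs(Q[...,1])<11)),('clip',(abs(Q[...,0])<39)&(abs(Q[...,1])<32)&(abs(Q[...,1])>12)&(Q[...,2]>30)&(Q[...,2]<46))):
        P=Q[m]
        if len(P)>5: print(n,nm,len(P),np.percentile(P,[1,50,99],axis=0).round(1).tolist())
E
```

```text
[529.4 218.  150.8] [ 1.7994e+02 -1.0000e-02  9.3900e+01] 22.719735488786146 39.237207770347595 [ 0.4 -0.2 -0.9]
per row [-0.0025 -0.0009  0.0017 -0.    ] rows 1 pos [529.2 218.  150.5] rot [ 1.7996e+02 -1.0000e-02  9.3900e+01] t 10.25 D [-0.2 -0.8 -0.5]
wrist cardtop 2882 [[-71.1, -10.8, 24.0], [46.2, -3.6, 25.4], [71.3, 4.5, 28.1]]
wrist clip 646 [[-15.9, -22.8, 30.3], [17.9, -19.9, 36.5], [38.0, 16.9, 41.7]]
side cardtop 89 [[-71.4, -10.8, 20.8], [-39.4, -3.6, 24.0], [70.8, 10.5, 28.1]]
side clip 80 [[-37.9, -24.3, 30.1], [-6.8, -20.2, 34.7], [35.4, 14.6, 41.1]]
```

View pics/w6.png

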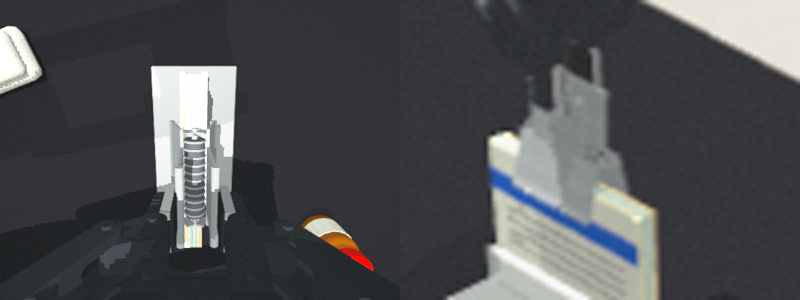

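The jaws hang about 15 mm down on either side of the pack. Clip and pack centres agree within 0.5 mm, and no contact force shows.

```bash
python3 -c "
from bench import hand_in
print(hand_in())"
```

```text
the job is handed in; nothing more can be done
None
```

The job is handed in at about 10 s of arm time: the largest clip is held squeezed to its stop over the middle of the card pack, its jaws about 15 mm down on either side with no contact force on the wrist, and I moved nothing else.

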